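# Hang a stone pendant on the keyed display rail

## Task

Take the black stone pendant out of its wooden rest by the red tab, hook its metal carrier onto the steel display rail at the rail's narrow gap, and slide it along the rail right up against the yellow marker. Lower and slide it gently, without ramming the rail, leave the marker where it stands, and do not disturb the basket, the stone block or the engraver; let the pendant hang free.

Things in the scene. Friction and masses are not known exactly. Their poses are not given: they have to be found in the camera images.
- hanger: The pendant: one rigid piece 169 mm tall, about 0.3 kg, standing in the rest. Origin: centre of its underside; z up, x through its thickness, y across. Upwards: black stone 18 (x) by 60 (y) mm, z 0-68; metal strap z 68-74; metal carrier 36 (x) by 30 (y) mm, an upside-down U whose -x wall (x -18 to -13) runs down to the strap and whose +x wall ends at z 102; red tab z 121-169.
- hanger_mouth (a point): Middle of the carrier's mouth, pendant frame (0, 0, 102 mm): two inward lips (z 102 to 106) leave 13 mm in x; above them the inside is 26 mm wide, up to the ceiling at z 116. Below the lips, down to the strap at z 74, the pendant is open towards its +x: the rail enters there sideways, then passes up through the mouth.
- hanger_seat (a point): Centre of the carrier's inner ceiling, pendant frame (0, 0, 116 mm), which finally rests on the rail's top. Axes as the pendant's. The carrier reaches 15 mm either way from it along y.
- hanger_grip (a point): Middle of the red tab, pendant frame (0, 0, 148 mm), the place to grip. The tab is 14 mm thick (x), 26 mm wide (y), from 27 mm below to 21 mm above this point.
- stand: Fixed display stand: wooden foot 100 (x) by 400 (y) by 14 mm, two posts at y = +-175 mm whose clamp heads (34 by 18 mm, up to 7 mm above the rail's top) hold a flat steel bar, the rail, along y. Origin: centre of the foot's underside; x points away from the robot at yaw 0.
- rail_mid (a point): On the rail's top midway between the posts, 170 mm up; y along the rail. Rail 6 mm thick, 20 mm wide, except one gap 54 mm long where it is 8 mm wide (top 0.5 mm lower): only there the mouth passes. The gap's centre is within 28 mm of here along y, not measured: see it or feel for it. Lips on the wide part hold the seat 14 mm up; in the gap it goes down to 0, then slides captive with 4 mm play up.
- marker_face (a point): Middle of the face of the yellow marker that looks to the stand's -y, level with the rail's top; axes as the stand's. The marker, 32 (x) by 16 (y) by 20 mm, up to 7 mm above the rail's top, rides on the rail 77 to 132 mm from rail_mid towards +y. Only friction holds it: it slips at about 5 N. With the pendant up against it hanger_seat is 15 mm from here towards -y.
- rest: Fixed wooden rest 75 (x) by 110 (y) by 38 mm high, origin at the centre of its underside. Its slot along y, 21 by 66 mm, floor 10 mm up, holds the lower 28 mm of the stone; the pendant starts with the same x and y axes.
- basket: Bystander: round bamboo-coloured basket of pebbles, 140 mm across, 55 mm high, origin at the centre of its underside.
- stone_block: Bystander: dark grey rough stone block 90 (x) by 120 (y) by 65 mm, origin at the centre of its underside.
- engraver: Bystander: blue-grey hand engraver lying along its x, body 110 by 26 by 24 mm, 40 mm tip towards +x, origin under the middle of the body.
Not all that is in view belongs to the job. There is more than one size of the hanger; the one meant has the size given above.

How it is judged (in metres and radians):
On the way:
1. the carrier is hooked onto the rail at the gap, its ceiling down on the rail's top, clear of the marker (z of hanger_seat in the frame of rail_mid between -0.004 and 0.004 m and x of hanger_seat in the frame of rail_mid between -0.009 and 0.009 m and y of hanger_seat in the frame of marker_face below -0.02 m), for 0.1 s.
At the end, for the whole second after the job is handed in: The pendant hangs at rest on the rail, upright within 0.15 rad, its carrier's ceiling within 3 mm of the rail's top and within 6 mm of its centre line, its side within 3.5 mm of the yellow marker, and the marker within 6 mm of where it started (z of hanger_seat in the frame of rail_mid between -0.003 and 0.003 m and x of hanger_seat in the frame of rail_mid between -0.006 and 0.006 m and y of hanger_seat in the frame of marker_face between -0.0185 and -0.012 m and distance of marker_face from where it was at the start of the episode below 0.006 m and angle between hanger's own z axis and vertical below 0.15 rad and linear speed of hanger below 0.01 m/s); the robot touches nothing.
It fails at once if the pendant is forced against the rail or marker with more than 60 N (contact force between hanger and stand above 60 N).
It fails at once if the basket, the stone block or the engraver is moved by more than 20 mm (distance of any of basket, stone_block, engraver from where it was at the start of the episode above 0.02 m).
It also fails if it takes over 54 s, if anything falls off the work surface, if the arm or the gripper's body presses on something with over 40 N, if the wrist force passes 120 N, or if a joint passes its speed limit or range.

## Robot

A 6-joint arm with a two-finger parallel gripper is mounted at the origin on the work surface. World frame = base frame: x ahead of the robot, y to its left, z up, the work surface at z = 0. Lengths are in mm, angles in rad, forces in N, time in s.
With the tool pointing down it reaches from about 325 to 850 mm from the base axis. Payload 4.4 kg.
Tool frame: the origin (TCP) lies midway between the tips of the shut fingers; the grasp point (between the pads) lies 19 mm behind it; z points along the fingers, y is the line along which they close (so a half turn about z gives the same grasp; the last joint's range is limited). The gripper opens to 94 mm and grips with 3 to 60 N. Pads are 16 mm wide; open, the fingers measure 119 mm over their backs; the gripper's body (75 mm by 177 mm) begins 78 mm behind the grasp point.
Start: joints at [1.129, 0.207, 1.542, -0, 1.393, -0.15], TCP at [164.873, 550.858, 205.447] pointing down, gripper open.
Joint ranges: [-2.73, 2.73], [-0.86, 2.22], [0.23, 2.46], [-1.11, 4.25], [0.08, 2.63], [-2.82, 2.82]. Speed limits (rad/s): [2.79, 2.79, 3.14, 3.14, 3.14, 3.14].

## Interface

Orientations are given as a 3x3 rotation matrix whose columns are the frame's x, y, z axes.
In Python, from cell import arm gives the robot as it stands.
- The arm moves only by the tool arm_command, never from a script. Its argument "increments" is a list that holds one entry, the list of rows, each a list of 7 numbers: the turn, a rotation vector about the world's x, y, z in units of 60 degrees (1.0 is 60 degrees), then the shift along the world's x, y, z in units of 300 mm (1.0 is 300 mm), then the closure, from 0 (fully open) to 1 (shut). In form: [[[rx, ry, rz, dx, dy, dz, fingers], ...]]. A call has 1 to 10 rows; each row is the pose to reach, as a shift and turn from the pose commanded when the call began; what a row does not reach only later rows make up. A row lasts 1/8 s, in which the tool goes at most 62.5 mm and 10.7 degrees, less where a joint would pass 70% of its speed; a pose out of reach is approached as far as the arm can. A call with a number of a shift or a turn outside -1 to 1 is refused whole. A call with a gripper value outside its range is refused whole. The fingers move at their own pace and stop on an object; "force" is the grip in N (left out, the last holds). Time passes only in rows, so rows that repeat a pose let the fingers close. It gives the time, the measured TCP pose, the force, the opening and the grip force at its end, in the units of the state.
- arm.get_obs(): the state, without advancing time (a new reading comes with each control period).
- arm.grab_frame(name): name is "side" or "top"; returns a dict with "color" (420x560x3 uint8, red, green, blue), "fx", "fy", "cx", "cy" (pixels), "xyz" and "orientation" of the camera in the world. Camera axes: x right, y down, z forward; pixel columns grow to the right and rows downward; lengths in mm; the calibration is good to about 2 mm. A picture is of the moment at which its call begins. There is no depth.
- arm.hand_in(): hands the job in; it is judged then, once.
The state is a dict: "time": time; "joint_pos": joint angles; "joint_vel": joint speeds; "joint_torque": joint torques, N m; "position": TCP position; "eef_rot": TCP orientation; "force": force on the tool from outside, world axes, zero at the start; "moment": the same for the moment, N m; "finger_gap": opening from 0.0 (shut) to 1.0 (fully open); "gripper_force": force on a finger pad.
Only numpy, scipy, OpenCV 4.12 (cv2) and the standard library are available. Lean on these libraries where they do the work, as an engineer would, in place of code of your own. Each camera call takes 0.05 s, during which the arm holds its last target. There are 200 camera calls.

## Working session

There is one attempt and no reset: what is moved stays moved. The work goes in short steps, Python scripts to look and compute and a tool call to move; the robot and the scene stay as the last step left them, time stands still between calls to the robot, and variables do not carry over. Pictures are saved under pics/ and viewed, at most 10 in all, crops included, and the job is handed in when it is done.

Besides the shell and the picture viewer there is one more tool, called after ">>>" by a JSON object that holds its "api" and its "payload". arm_command: Moves the arm, as the interface text tells. Its arguments: {"type":"object","properties":{"increments":{"type":"array"},"force":{"type":"number"}},"required":["increments"]}

```bash
mkdir -p pics; ls; cat > h.py <<'E'
import numpy as np,cv2
from cell import arm
def grab(n,f):
    d=arm.grab_frame(n); cv2.imwrite('pics/'+f,cv2.cvtColor(d['color'],cv2.COLOR_RGB2BGR)); return d
def K(d): return np.array([[d['fx'],0,d['cx']],[0,d['fy'],d['cy']],[0,0,1.]])
def ray(d,u,v):
    R=np.array(d['orientation']); r=R@np.array([(u-d['cx'])/d['fx'],(v-d['cy'])/d['fy'],1]); return np.array(d['xyz']),r
def atz(d,u,v,z):
    o,r=ray(d,u,v); return o+r*(z-o[2])/r[2]
def proj(d,P):
    R=np.array(d['orientation']); c=(np.atleast_2d(P)-np.array(d['xyz']))@R
    return np.c_[d['fx']*c[:,0]/c[:,2]+d['cx'],d['fy']*c[:,1]/c[:,2]+d['cy']]
E
python3 - <<'E'
from h import *
import pickle
for n in('side','top'):
    d=grab(n,n+'1.png'); pickle.dump(d,open(n+'.pkl','wb')); print(n,d['fx'],d['cx'],d['cy'],d['xyz'],np.round(d['orientation'],3).tolist())
o=arm.get_obs(); print(o['time'],o['position'],np.round(o['eef_rot'],3).tolist(),o['force'],o['finger_gap'])
E
```

```text
pics
side 397.17320251710197 274.19321580882695 214.66872810078587 [ 439.57073673 -744.29474332  686.93960125] [[0.999, -0.002, 0.041], [-0.033, -0.614, 0.788], [0.024, -0.789, -0.614]]
top 428.54607671364465 282.570099257884 211.46508604601996 [ 284.46054984  -47.14203252 1108.24961242] [[-0.03, -0.978, 0.206], [-1.0, 0.029, -0.008], [0.002, -0.207, -0.978]]
0.1 [164.56003237 550.18882908 204.44750541] [[-0.958, 0.287, -0.001], [0.287, 0.958, -0.002], [0.0, -0.002, -1.0]] [-0.18191223  0.49560896  0.46316849] 1.0022986361865154
```

View pics/side1.png

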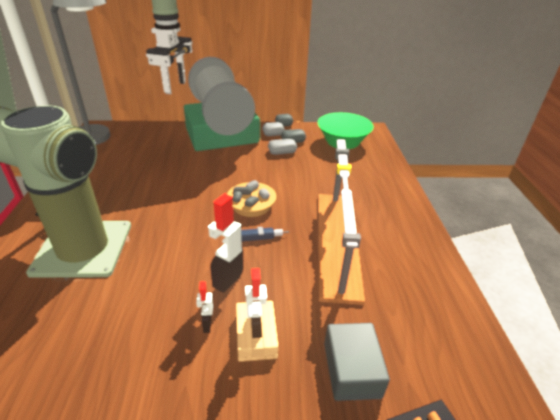

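View pics/top1.png

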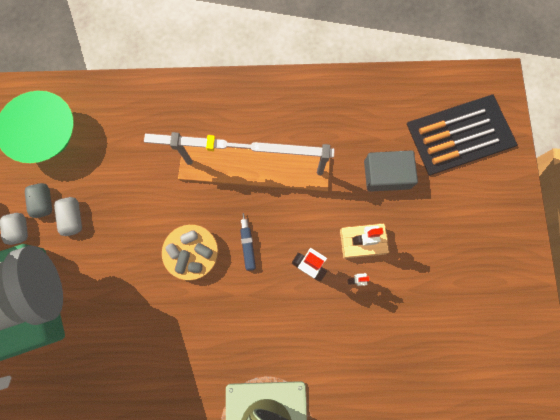

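The side view shows three pendants: a small one at (205,305), a large one at (228,240), and the mid-size one in the wooden rest at (256,305). The stand is on the right, with the yellow marker at (344,167). The top view shows the rest at (365,240), the stand posts at (175,140) and (326,152), the marker at (211,143) and the narrow gap at about (226–253,145). Next I'll zoom in.

```bash
python3 - <<'E'
import cv2,numpy as np
s=cv2.imread('pics/side1.png');t=cv2.imread('pics/top1.png')
z=lambda im,x,y,w,h,W,H:cv2.resize(im[y:y+h,x:x+w],(W,H),interpolation=cv2.INTER_CUBIC)
a=z(s,225,260,66,110,360,600)
b=z(t,335,218,60,50,440,367)
c=z(t,165,125,110,40,440,160)
r=np.vstack([b,c,np.zeros((73,440,3),np.uint8)])
cv2.imwrite('pics/z1.png',np.hstack([a,r]))
E
```

```text
(no output)
```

View pics/z1.png

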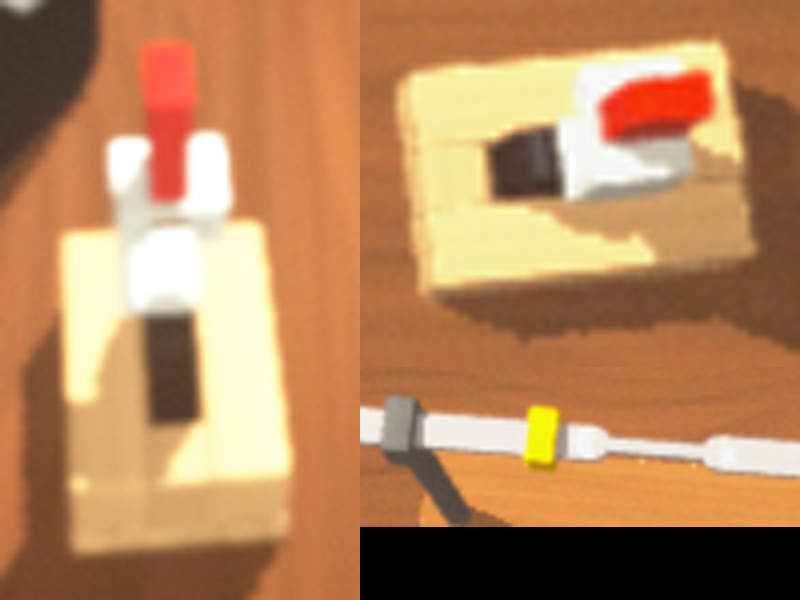

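```bash
cat > fit.py <<'E'
from h import *
import pickle
from scipy.optimize import minimize
s=pickle.load(open('side.pkl','rb'));t=pickle.load(open('top.pkl','rb'))
def mask(d,kind,box):
    h=cv2.cvtColor(d['color'],cv2.COLOR_RGB2HSV); H,S,V=[h[...,i].astype(int) for i in range(3)]
    if kind=='red': m=((H<6)|(H>174))&(S>170)&(V>120)
    else: m=(abs(H-29)<4)&(S>180)&(V>120)
    o=np.zeros(m.shape,np.uint8); x,y,w,hh=box; o[y:y+hh,x:x+w]=m[y:y+hh,x:x+w]; return o
def boxc(lo,hi): return np.array([[a,b,c] for a in(lo[0],hi[0]) for b in(lo[1],hi[1]) for c in(lo[2],hi[2])])
def hull(d,C,p,sc=8):
    x,y,z,a=p; R=np.array([[np.cos(a),-np.sin(a),0],[np.sin(a),np.cos(a),0],[0,0,1]])
    return cv2.convexHull(proj(d,C@R.T+[x,y,z]).astype(np.float32)).reshape(-1,2)
def mom(m): 
    v,u=np.nonzero(m); return np.array([u.mean(),v.mean()]),len(u),np.cov(u,v)
if __name__=='__main__':
    for kind,bs,bt in(('red',(245,262,25,50),(360,222,26,22)),('yel',(330,155,30,25),(200,130,22,24))):
        for d,b in((s,bs),(t,bt)):
            c,n,C=mom(mask(d,kind,b)); print(kind,c,n,C.round(1).tolist())
    def pt(k,x,y): # top zoom
        return (335+(x-360)/7.333-.43,218+y/7.333-.43) if k=='b' else (165+(x-360)/4-.4,125+(y-367)/4-.4)
    for n,p,z in(('TL',pt('b',405,75),38),('TR',pt('b',722,43),38),('BR',pt('b',748,250),38),('BL',pt('b',428,288),38)):
        print('rest',n,p,atz(t,*p,z).round(1))
    for n,p in(('gapL',pt('c',607,442)),('gapR',pt('c',705,453)),('Y',pt('c',541,437))): print(n,p,atz(t,*p,170).round(1))
    # rail edges, z=170
    g=cv2.cvtColor(t['color'],cv2.COLOR_RGB2GRAY)
    for u in list(range(190,206,4))+list(range(218,326,4)):
        col=g[125:175,u].astype(int); on=np.nonzero((t['color'][125:175,u].min(1)>120))[0]
        print(u,on.min()+125 if len(on) else None,on.max()+125 if len(on) else None,end=' | ')
E
python3 fit.py
```

```text
red [255.35057471 280.29310345] 174 [[4.2, 0.3], [0.3, 53.2]]
red [374.64285714 232.19047619] 84 [[14.5, -2.2], [-2.2, 4.1]]
yel [344.         167.93333333] 15 [[16.6, 1.1], [1.1, 0.2]]
yel [209.76744186 141.20930233] 86 [[3.6, -0.7], [-0.7, 14.2]]
rest TL (340.70664257466245, 227.79773762443747) [ 463.5 -201.7   38. ]
rest TR (383.93588026728486, 223.43390290467747) [ 471.4 -312.1   38. ]
rest BR (387.4814959770899, 251.6624587481249) [ 399.5 -315.3   38. ]
rest BL (343.84314877949, 256.8445124778399) [ 389.8 -205.2   38. ]
gapL (226.35, 143.35) [647.3  70.4 170. ]
gapR (250.85, 146.1) [638.9  13.8 170. ]
Y (209.85, 142.1) [651.5 108.6 170. ]
190 137 145 | 194 137 145 | 198 137 146 | 202 138 146 | 218 139 147 | 222 139 148 | 226 141 146 | 230 143 146 | 234 143 146 | 238 143 147 | 242 144 147 | 246 144 147 | 250 144 148 | 254 142 150 | 258 142 151 | 262 143 151 | 266 143 151 | 270 143 151 | 274 144 152 | 278 144 152 | 282 144 152 | 286 144 153 | 290 145 153 | 294 145 153 | 298 145 154 | 302 146 154 | 306 146 154 | 310 146 155 | 314 147 155 | 318 147 155 | 322 147 156 |
```

```bash
cat > fit2.py <<'E'
from fit import *
from scipy.optimize import least_squares
def cen(h):
    m=cv2.moments(h.astype(np.float32)); return np.array([m['m10']/m['m00'],m['m01']/m['m00']])
def mfit(C,z,a,obs,p0):
    f=lambda p:np.concatenate([cen(hull(d,C,(p[0],p[1],z,a)))-c for d,c in obs])
    r=least_squares(f,p0); return r.x,r.fun
tab=boxc((-7,-13,121),(7,13,169))
S=[(s,np.array([255.35,280.29])),(t,np.array([374.64,232.19]))]
print('pendant',mfit(tab,10,.078,S,(431,-258)))
print('top only',mfit(tab,10,.078,S[1:],(431,-258)),'side only',mfit(tab,10,.078,S[:1],(431,-258)))
# rail edges
up=[];lo=[]
G=t['color'].min(2).astype(float)
def cross(col,v0,rev):
    col=col[::-1] if rev else col; hi=np.percentile(col,92); lo_=np.median(col[:5]); th=(hi+lo_)/2
    i=np.nonzero(col>th)[0][0]; x=i-1+(th-col[i-1])/(col[i]-col[i-1]); return v0+(len(col)-1-x if rev else x)
for u in list(range(190,203,2))+list(range(218,224,2))+list(range(258,318,2)):
    vm=int(141+(u-190)*.0765)
    c=G[vm-9:vm+13,u]; up.append((u,cross(c,vm-9,0))); lo.append((u,cross(c,vm-9,1)))
U=np.array([atz(t,u,v,170) for u,v in up]);L=np.array([atz(t,u,v,164) for u,v in lo])
for n,P in(('up',U),('lo',L)):
    k=np.polyfit(P[:,1],P[:,0],1); print(n,k,(P[:,0]-np.polyval(k,P[:,1])).std(),'x@y=0,100',np.polyval(k,[0,42,100]))
# gap ends: profile of the far edge and near edge
for u in range(220,260,1):
    vm=int(round(141+(u-190)*.0765)); print(u,int(G[vm-3,u]),int(G[vm+5,u]),end=' | ')
yb=boxc((-16,-8,157),(16,8,177))
y,f=mfit(yb,0,.14,[(t,np.array([209.77,141.21]))],(651,108)); print('\nmarker ctr',y,f)
print('post', [atz(t,u,v,177).round(1) for u,v in((175,139),(326,151))])
E
python3 fit2.py
```

```text
pendant (array([ 431.25978623, -258.33320464]), array([-1.96533883,  2.01900129, -0.81024965,  0.05301494]))
top only (array([ 431.24339309, -258.46803549]), array([-0.74986737,  0.05843122])) side only (array([ 431., -258.]), array([-2.10958447,  1.88062461]))
up [1.13795091e-01 6.48848514e+02] 0.21448409190153464 x@y=0,100 [648.84851414 653.62790798 660.22802327]
lo [1.13238712e-01 6.29760472e+02] 0.1713240201259925 x@y=0,100 [629.76047206 634.51649797 641.08434328]
220 239 115 | 221 242 128 | 222 238 133 | 223 234 79 | 224 227 80 | 225 221 81 | 226 175 78 | 227 99 76 | 228 75 78 | 229 73 81 | 230 67 81 | 231 72 80 | 232 70 78 | 233 68 79 | 234 70 80 | 235 66 85 | 236 91 79 | 237 88 75 | 238 81 81 | 239 72 76 | 240 77 82 | 241 76 82 | 242 70 77 | 243 68 77 | 244 70 77 | 245 71 76 | 246 67 77 | 247 64 77 | 248 71 81 | 249 79 78 | 250 89 80 | 251 134 82 | 252 215 85 | 253 224 96 | 254 225 107 | 255 235 116 | 256 234 122 | 257 227 121 | 258 224 128 | 259 223 127 | 
marker ctr [651. 108.] [0.49575292 1.52911094]
post [array([658.7, 187.6, 177. ]), array([ 619.3, -158.4,  177. ])]
```

```bash
sed -i 's/least_squares(f,p0)/least_squares(f,p0,diff_step=1e-3)/; s/yb,0,.14/yb,0,-.113/' fit2.py; python3 fit2.py | grep -v '|'; python3 - <<'E'
import os
os.chdir('.')
from fit import *
for u in (226.3,251.2): print(atz(t,u,140.4+(u-190)*.0765-1.5,170).round(1))
# marker mask edges
m=mask(t,'yel',(200,130,22,24)); v,u=np.nonzero(m); print(u.min(),u.max(),v.min(),v.max())
yb=boxc((-16,-8,157),(16,8,177)); print(hull(t,yb,(651.5,107,0,-.113)).round(1).tolist())
for v in (136,140,143,146): print(t['color'][v,203:218].tolist())
E
```

```text
pendant (array([ 433.40760292, -257.08933613]), array([-0.75665361,  1.48809912, -1.43357585, -0.87360237]))
top only (array([ 431.32541488, -260.16415042]), array([ 8.12542567e-09, -2.70095114e-06])) side only (array([ 434.7446416 , -253.52978567]), array([-3.05921921e-06,  1.75748312e-07]))
up [1.13795091e-01 6.48848514e+02] 0.21448409190153464 x@y=0,100 [648.84851414 653.62790798 660.22802327]
lo [1.13238712e-01 6.29760472e+02] 0.1713240201259925 x@y=0,100 [629.76047206 634.51649797 641.08434328]
marker ctr [654.78898935 109.18445963] [-7.17250401e-07 -2.79513881e-06]
post [array([658.7, 187.6, 177. ]), array([ 619.3, -158.4,  177. ])]
[651.4  70.5 170. ]
[645.1  12.9 170. ]
206 213 135 148
[[215.60000610351562, 138.0], [214.0, 150.8000030517578], [207.1999969482422, 150.3000030517578], [205.8000030517578, 147.3000030517578], [207.39999389648438, 134.1999969482422], [214.3000030517578, 134.6999969482422]]
[[190, 116, 67], [188, 113, 64], [188, 118, 69], [202, 132, 63], [246, 220, 10], [247, 246, 10], [247, 246, 10], [247, 246, 10], [247, 246, 10], [247, 246, 10], [247, 247, 10], [226, 182, 10], [199, 127, 64], [197, 117, 65], [196, 119, 64]]
[[241, 235, 231], [241, 235, 228], [241, 235, 229], [245, 239, 220], [247, 246, 67], [247, 247, 10], [247, 247, 10], [247, 247, 10], [247, 247, 10], [247, 246, 10], [247, 238, 10], [203, 169, 83], [162, 147, 129], [175, 162, 151], [234, 226, 217]]
[[241, 236, 230], [242, 237, 232], [242, 238, 227], [247, 241, 159], [247, 246, 10], [247, 247, 10], [247, 247, 10], [247, 247, 10], [247, 246, 10], [247, 245, 10], [225, 186, 22], [166, 148, 126], [162, 149, 139], [177, 166, 156], [238, 232, 226]]
[[211, 193, 179], [225, 212, 201], [237, 223, 196], [247, 246, 95], [247, 247, 10], [247, 247, 10], [247, 246, 10], [247, 246, 10], [247, 246, 10], [247, 246, 10], [216, 178, 56], [160, 144, 129], [161, 148, 141], [181, 169, 159], [235, 228, 222]]
```

>>> {"api": "arm_command", "payload": {"increments": [[[0,0,-0.574,0.95,-1,0.32,0.3],[0,0,-0.574,0.95,-1,0.32,0.3],[0,0,-0.574,0.95,-1,0.32,0.3],[0,0,-0.574,0.95,-1,0.32,0.3],[0,0,-0.574,0.95,-1,0.32,0.3],[0,0,-0.574,0.95,-1,0.32,0.3],[0,0,-0.574,0.95,-1,0.32,0.3],[0,0,-0.574,0.95,-1,0.32,0.3]]]}}

```text
time: 1.1
position: [452.1, 248.5, 301.9]
eef_rot: [[-0.624, 0.782, 0.001], [0.782, 0.624, -0.0], [-0.001, 0.001, -1.0]]
force: [-0.5, 0.0, 0.1]
finger_gap: 0.699
gripper_force: 0.0
```

>>> {"api": "arm_command", "payload": {"increments": [[[0,0,-0.574,-0.06,-1,0,0.3],[0,0,-0.574,-0.06,-1,0,0.3],[0,0,-0.574,-0.06,-1,0,0.3],[0,0,-0.574,-0.06,-1,0,0.3],[0,0,-0.574,-0.06,-1,0,0.3],[0,0,-0.574,-0.06,-1,0,0.3],[0,0,-0.574,-0.06,-1,0,0.3]]]}}

```text
time: 1.98
position: [431.5, -48.0, 300.9]
eef_rot: [[-0.078, 0.997, -0.001], [0.997, 0.078, 0.001], [0.001, -0.001, -1.0]]
force: [0.1, -0.3, -0.6]
finger_gap: 0.7
gripper_force: 0.0
```

>>> {"api": "arm_command", "payload": {"increments": [[[0,0,0,0,-0.7,-0.2,0.3],[0,0,0,0,-0.7,-0.2,0.3],[0,0,0,0,-0.7,-0.2,0.3],[0,0,0,0,-0.7,-0.2,0.3],[0,0,0,0,-0.7,-0.2,0.3],[0,0,0,0,-0.7,-0.2,0.3],[0,0,0,0,-0.7,-0.2,0.3]]]}}

```text
time: 2.85
position: [432.6, -257.4, 242.1]
eef_rot: [[-0.081, 0.997, 0.001], [0.997, 0.081, -0.0], [-0.0, 0.001, -1.0]]
force: [-0.3, -0.3, -0.8]
finger_gap: 0.698
gripper_force: 0.0
```

```bash
python3 - <<'E'
from h import *
from fit import s,t
o=arm.get_obs(); print(o['time'],o['position'],np.round(o['eef_rot'],3).tolist(),np.round(o['force'],2),np.round(o['joint_pos'],2),o['finger_gap'])
# marker face, gap
print('marker top c',atz(t,210.2,140.5,177),'face',atz(t,213.7,141,177))
a=grab('side','s2.png');b=grab('top','t2.png')
z=lambda im,x,y,w,h,W,H:cv2.resize(im[y:y+h,x:x+w],(W,H),interpolation=cv2.INTER_CUBIC)
A=cv2.imread('pics/s2.png');B=cv2.imread('pics/t2.png')
cv2.imwrite('pics/z2.png',np.hstack([z(A,200,200,120,160,400,533),z(B,320,170,90,120,400,533)]))
E
```

```text
2.85 [ 432.60563104 -257.43783178  242.07574703] [[-0.081, 0.997, 0.001], [0.997, 0.081, -0.0], [-0.0, 0.001, -1.0]] [-0.3  -0.31 -0.81] [-0.71  0.02  1.67  0.    1.45 -0.79] 0.6983816738688773
marker top c [652.6738785  106.63345015 177.        ] face [651.21525194  98.58374579 177.        ]
```

View pics/z2.png

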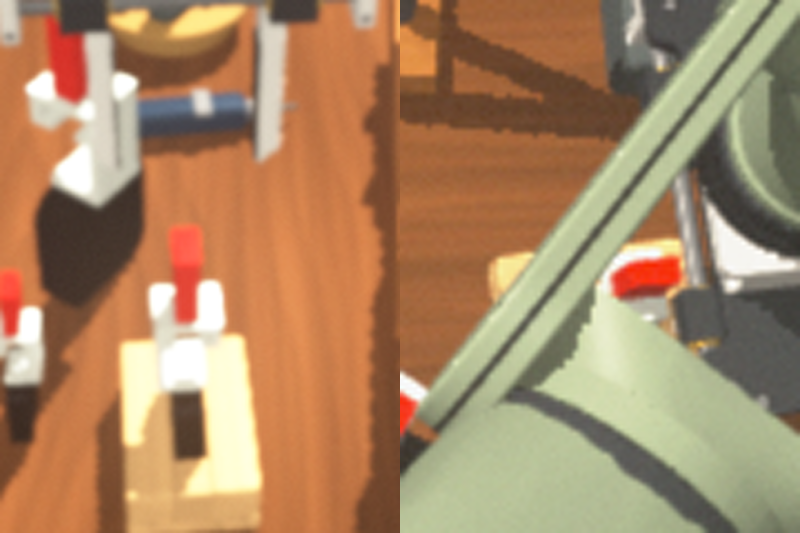

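The picture shows the open fingers at zoom columns ~100 and ~270, straddling the red tab at ~185, so they are centred in x. I'll descend and grip.

>>> {"api": "arm_command", "payload": {"increments": [[[0,0,0,-0.003,-0.005,-0.17,0.3],[0,0,0,-0.003,-0.005,-0.3,0.3],[0,0,0,-0.003,-0.005,-0.34,0.3],[0,0,0,-0.003,-0.005,-0.34,0.3],[0,0,0,-0.003,-0.005,-0.34,0.3]]], "force": 25}}

```text
time: 3.58
position: [432.3, -261.6, 141.5]
eef_rot: [[-0.078, 0.997, 0.003], [0.997, 0.078, -0.002], [-0.003, 0.003, -1.0]]
force: [0.5, 0.2, 0.7]
finger_gap: 0.701
gripper_force: 0.0
```

>>> {"api": "arm_command", "payload": {"increments": [[[0,0,0,0,0,0,0.75],[0,0,0,0,0,0,0.85],[0,0,0,0,0,0,0.95],[0,0,0,0,0,0,1],[0,0,0,0,0,0,1],[0,0,0,0,0,0,1],[0,0,0,0,0,0,1],[0,0,0,0,0,0,1]]], "force": 25}}

```text
time: 4.58
position: [431.0, -260.7, 139.4]
eef_rot: [[-0.078, 0.997, 0.0], [0.997, 0.078, 0.0], [0.0, 0.0, -1.0]]
force: [0.4, -0.3, -1.0]
finger_gap: 0.146
gripper_force: 25.0
```

>>> {"api": "arm_command", "payload": {"increments": [[[0,0,0,0,0,0.03,1],[0,0,0,0,0,0.1,1],[0,0,0,0,0,0.2,1],[0,0,0,0,0,0.3,1],[0,0,0,0,0,0.3,1],[0,0,0,0,0,0.3,1]]], "force": 40}}

```text
time: 5.32
position: [430.0, -259.9, 227.9]
eef_rot: [[-0.078, 0.997, -0.002], [0.997, 0.078, 0.002], [0.002, -0.002, -1.0]]
force: [-0.3, 0.3, -2.9]
finger_gap: 0.149
gripper_force: 40.0
```

>>> {"api": "arm_command", "payload": {"increments": [[[0,0,-0.05,0.06,0.13,0,1],[0,0,-0.1,0.15,0.3,0,1],[0,0,-0.15,0.23,0.47,0,1],[0,0,-0.1825,0.31,0.64,0,1],[0,0,-0.1825,0.39,0.81,0,1],[0,0,-0.1825,0.45,0.95,0,1],[0,0,-0.1825,0.478,1,0,1],[0,0,-0.1825,0.478,1,0,1],[0,0,-0.1825,0.478,1,0,1]]]}}

```text
time: 6.45
position: [573.5, 38.0, 228.5]
eef_rot: [[0.114, 0.993, -0.002], [0.993, -0.114, -0.001], [-0.001, -0.002, -1.0]]
force: [-0.0, 0.4, -4.0]
finger_gap: 0.145
gripper_force: 40.0
```

>>> {"api": "arm_command", "payload": {"increments": [[[0,0,0,0,0.035,-0.08,1],[0,0,0,0,0.035,-0.15,1],[0,0,0,0,0.035,-0.17,1],[0,0,0,0,0.035,-0.17,1],[0,0,0,0,0.035,-0.17,1],[0,0,0,0,0.035,-0.17,1]]]}}

```text
time: 7.2
position: [575.1, 49.6, 179.6]
eef_rot: [[0.113, 0.994, 0.002], [0.994, -0.113, -0.0], [0.0, 0.002, -1.0]]
force: [-0.8, -0.1, -3.5]
finger_gap: 0.148
gripper_force: 40.0
```

```bash
python3 - <<'E'
from h import *
import pickle
o=arm.get_obs(); print(o['time'],o['position'],np.round(o['eef_rot'],4).tolist(),np.round(o['force'],2),np.round(o['moment'],2))
a=grab('side','s3.png');b=grab('top','t3.png'); pickle.dump((a,b),open('p3.pkl','wb'))
z=lambda im,x,y,w,h,W,H:cv2.resize(im[y:y+h,x:x+w],(W,H),interpolation=cv2.INTER_CUBIC)
A=cv2.imread('pics/s3.png');B=cv2.imread('pics/t3.png')
cv2.imwrite('pics/z3.png',np.hstack([z(A,270,130,100,150,400,600),z(B,185,110,100,150,400,600)]))
E
```

```text
7.2 [575.12723707  49.61501701 179.62753296] [[0.1133, 0.9936, 0.0021], [0.9936, -0.1133, -0.0002], [0.0, 0.0021, -1.0]] [-0.78 -0.13 -3.53] [-0.09  0.08 -0.01]
```

View pics/z3.png

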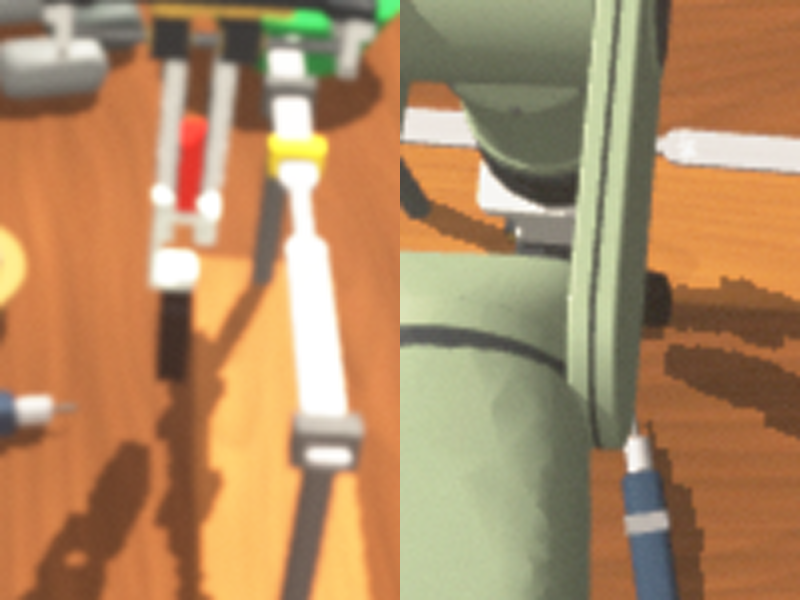

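The side view (left crop) shows the held pendant upright at zoom (180,250), its carrier opening to the right. The rail gap runs from about (302,190) to (305,240), and the marker is at (297,155). The pendant is 30 mm lower than I planned, because I lifted it only 90 mm. I'll raise it and cross-check the rail in x with the side camera.

>>> {"api": "arm_command", "payload": {"increments": [[[0,0,0,0,0,0.05,1],[0,0,0,0,0,0.1,1],[0,0,0,0,0,0.1,1],[0,0,0,0,0,0.1,1],[0,0,0,0,0,0.1,1]]]}}

```text
time: 7.92
position: [573.8, 49.9, 207.8]
eef_rot: [[0.113, 0.994, -0.001], [0.994, -0.113, 0.0], [-0.0, -0.001, -1.0]]
force: [-0.3, -0.8, -4.2]
finger_gap: 0.147
gripper_force: 40.0
```

```bash
cat > side.py <<'E'
from h import *
import pickle
o=arm.get_obs(); print(o['position'])
a=grab('side','s4.png'); pickle.dump(a,open('p4.pkl','wb'))
G=a['color'].min(2).astype(float)
def edges(v,u0,u1,th=None):
    r=G[v,u0:u1]; th=(np.percentile(r,95)+np.percentile(r,20))/2 if th is None else th
    on=np.nonzero(r>th)[0]; i,j=on[0],on[-1]
    return u0+i-1+(th-r[i-1])/(r[i]-r[i-1]), u0+j+(r[j]-th)/(r[j]-r[j+1])
for v in range(170,232,3):
    e=edges(v,330 if v>195 else 338,362)
    P=[atz(a,u,v,170) for u in e]; L=639.3+.1135*P[0][1]
    print(v,np.round(e,1),'y',P[0][1].round(1),'w',round(P[1][0]-P[0][0],1),'ctr-topline',round((P[0][0]+P[1][0])/2-639.3-.1135*(P[0][1]+P[1][1])/2,2))
# red tab in hand
h=cv2.cvtColor(a['color'],cv2.COLOR_RGB2HSV)
for y in range(158,190,3):
    row=a['color'][y,300:335].astype(int); m=np.nonzero((row[:,0]>150)&(row[:,1]<60))[0]
    print(y,m.min()+300 if len(m) else 0,m.max()+300 if len(m) else 0,end=' | ')
x,y,z=o['position']; al=-.113; R=np.array([[np.cos(al),-np.sin(al),0],[np.sin(al),np.cos(al),0],[0,0,1]])
pts={'tabtop':[[-7,-13,169],[7,-13,169]],'tabbot':[[-7,-13,121],[7,-13,121]],'stone':[[-9,-30,68],[9,-30,68],[-9,-30,0],[9,-30,0]],'carr':[[-18,-15,121],[18,-15,121],[18,-15,102]]}
for k,p in pts.items(): print('\n',k,proj(a,np.array(p)@R.T+[x,y,z-129]).round(1).tolist(),end='')
A=cv2.imread('pics/s4.png'); z=cv2.resize(A[110:230,290:370],(400,600),interpolation=cv2.INTER_CUBIC)
for k,p in pts.items():
    for q in proj(a,np.array(p)@R.T+[x,y,o['position'][2]-129]): cv2.circle(z,tuple(int(w) for w in (q-[290,110]+.5)*5),3,(0,255,0),1)
cv2.imwrite('pics/z4.png',z)
E
python3 side.py
```

```text
[573.83091822  49.87149921 207.75365676]
170 [339.7 348. ] y 100.4 w 20.8 ctr-topline 3.68
173 [339.1 349.2] y 86.3 w 25.2 ctr-topline 3.56
176 [340.4 348.3] y 72.5 w 19.5 ctr-topline 3.19
179 [342.1 347.3] y 59.1 w 12.7 ctr-topline 3.26
182 [342.3 347.6] y 45.9 w 12.7 ctr-topline 3.07
185 [342.7 348.1] y 33.0 w 12.9 ctr-topline 3.25
188 [342.5 348.6] y 20.3 w 14.4 ctr-topline 2.9
191 [340.7 351.3] y 8.0 w 24.7 ctr-topline 3.24
194 [340.9 351.7] y -4.1 w 24.8 ctr-topline 3.08
197 [341.1 352.1] y -16.0 w 25.3 ctr-topline 2.98
200 [341.3 352.5] y -27.6 w 25.2 ctr-topline 2.95
203 [341.6 352.9] y -38.9 w 25.2 ctr-topline 2.89
206 [341.9 353.3] y -50.1 w 25.3 ctr-topline 2.93
209 [342.1 353.6] y -61.0 w 25.2 ctr-topline 2.9
212 [342.4 354. ] y -71.7 w 25.2 ctr-topline 2.9
215 [342.8 354.3] y -82.2 w 24.9 ctr-topline 2.87
218 [343.1 354.6] y -92.5 w 24.3 ctr-topline 2.78
221 [343.4 355. ] y -102.6 w 24.5 ctr-topline 2.89
224 [343.7 355.4] y -112.5 w 24.5 ctr-topline 2.83
227 [344.  355.7] y -122.2 w 24.1 ctr-topline 2.79
230 [344.3 356.2] y -131.8 w 24.4 ctr-topline 2.85
158 317 319 | 161 317 319 | 164 317 318 | 167 316 317 | 170 0 0 | 173 0 0 | 176 0 0 | 179 0 0 | 182 0 0 | 185 0 0 | 188 0 0 | 
 tabtop [[313.9, 154.8], [320.2, 155.2]]
 tabbot [[312.1, 173.1], [318.2, 173.5]]
 stone [[309.4, 195.9], [317.0, 196.4], [307.2, 218.4], [314.5, 218.9]]
 carr [[307.4, 173.3], [323.0, 174.2], [322.2, 181.1]]
```

View pics/z4.png

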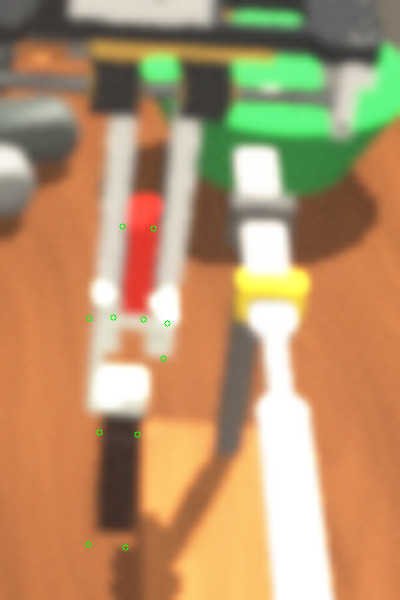

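The view shows the pendant level and beside the gap. The side camera reads the rail about 4 mm high in x and the held pendant about the same, so the position from the top camera plus arm kinematics holds. Now I'll move in sideways at the gap.

>>> {"api": "arm_command", "payload": {"increments": [[[0,0,0,0.04,-0.005,0,1],[0,0,0,0.08,-0.01,0,1],[0,0,0,0.12,-0.015,0,1],[0,0,0,0.15,-0.019,0,1],[0,0,0,0.18,-0.023,0,1],[0,0,0,0.2,-0.0255,0,1],[0,0,0,0.22,-0.028,0,1],[0,0,0,0.232,-0.0295,0,1],[0,0,0,0.232,-0.0295,0,1],[0,0,0,0.232,-0.0295,0,1]]]}}

```text
time: 9.22
position: [643.8, 41.0, 208.4]
eef_rot: [[0.113, 0.994, -0.0], [0.994, -0.113, 0.0], [-0.0, -0.0, -1.0]]
force: [-0.8, -0.2, -4.0]
finger_gap: 0.145
gripper_force: 40.0
```

```bash
python3 - <<'E'
from h import *
o=arm.get_obs(); print(o['position'],np.round(o['force'],2))
a=grab('side','s5.png')
A=cv2.imread('pics/s5.png'); cv2.imwrite('pics/z5.png',cv2.resize(A[140:230,310:380],(560,600)[::1] if 0 else (466,600),interpolation=cv2.INTER_CUBIC))
E
```

```text
[643.75278878  41.04963218 208.44328463] [-0.83 -0.19 -4.04]
```

View pics/z5.png

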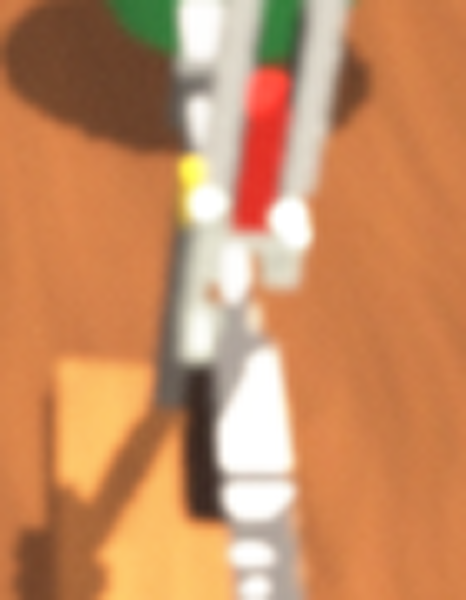

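The view shows the rail inside the pendant's side opening, with the narrow part (zoom ~(238,270)) between the two carrier walls and no contact force. I'll lower slowly.

>>> {"api": "arm_command", "payload": {"increments": [[[0,0,0,0,0,-0.01,1],[0,0,0,0,0,-0.02,1],[0,0,0,0,0,-0.025,1],[0,0,0,0,0,-0.03,1],[0,0,0,0,0,-0.034,1],[0,0,0,0,0,-0.038,1],[0,0,0,0,0,-0.042,1],[0,0,0,0,0,-0.046,1],[0,0,0,0,0,-0.046,1]]]}}

```text
time: 10.4
position: [643.9, 41.0, 194.5]
eef_rot: [[0.113, 0.994, -0.0], [0.994, -0.113, 0.0], [-0.0, -0.0, -1.0]]
force: [-0.2, -0.4, -3.2]
finger_gap: 0.148
gripper_force: 40.0
```

>>> {"api": "arm_command", "payload": {"increments": [[[0,0,0,0,0,-0.004,1],[0,0,0,0,0,-0.008,1],[0,0,0,0,0,-0.012,1],[0,0,0,0,0,-0.016,1],[0,0,0,0,0,-0.02,1],[0,0,0,0,0,-0.024,1],[0,0,0,0,0,-0.028,1],[0,0,0,0,0,-0.031,1],[0,0,0,0,0,-0.033,1],[0,0,0,0,0,-0.033,1]]]}}

```text
time: 11.65
position: [644.0, 41.0, 184.7]
eef_rot: [[0.113, 0.994, -0.0], [0.994, -0.113, -0.0], [-0.0, -0.0, -1.0]]
force: [0.5, -0.3, -4.4]
finger_gap: 0.146
gripper_force: 40.0
```

>>> {"api": "arm_command", "payload": {"increments": [[[0,0,0,0,0,-0.002,1],[0,0,0,0,0,-0.004,1],[0,0,0,0,0,-0.005,1],[0,0,0,0,0,-0.005,1]]]}}

```text
time: 12.15
position: [643.9, 41.0, 183.2]
eef_rot: [[0.113, 0.994, -0.0], [0.994, -0.113, -0.0], [-0.0, -0.0, -1.0]]
force: [-0.3, -0.4, -3.6]
finger_gap: 0.145
gripper_force: 40.0
```

>>> {"api": "arm_command", "payload": {"increments": [[[0,0,0,0,0,-0.001,1],[0,0,0,0,0,-0.002,1],[0,0,0,0,0,-0.003,1],[0,0,0,0,0,-0.003,1]]]}}

```text
time: 12.65
position: [644.0, 41.0, 183.0]
eef_rot: [[0.113, 0.994, 0.0], [0.994, -0.113, -0.0], [-0.0, 0.0, -1.0]]
force: [-1.4, 0.4, -0.5]
finger_gap: 0.143
gripper_force: 40.0
```

Contact felt at TCP z ≈ 183.0, so the seat is on the gap's top. I'll raise it about 2.4 mm, which stays inside the captive play, and slide along the rail.

>>> {"api": "arm_command", "payload": {"increments": [[[0,0,0,0,0,0.008,1],[0,0,0,0,0,0.008,1],[0,0,0,0.002,0.018,0.008,1],[0,0,0,0.0041,0.036,0.008,1],[0,0,0,0.0061,0.054,0.008,1],[0,0,0,0.0082,0.072,0.008,1],[0,0,0,0.0102,0.09,0.008,1],[0,0,0,0.0122,0.108,0.008,1],[0,0,0,0.0135,0.119,0.008,1],[0,0,0,0.0135,0.119,0.008,1]]]}}

```text
time: 13.9
position: [648.0, 77.0, 184.8]
eef_rot: [[0.113, 0.994, 0.0], [0.994, -0.113, -0.0], [-0.0, 0.0, -1.0]]
force: [-1.1, -0.3, -4.1]
finger_gap: 0.147
gripper_force: 40.0
```

```bash
python3 - <<'E'
from h import *
o=arm.get_obs(); print(o['position'],np.round(o['force'],2))
a=grab('side','s6.png');b=grab('top','t6.png')
A=cv2.imread('pics/s6.png');B=cv2.imread('pics/t6.png')
f=lambda I,x,y:cv2.resize(I[y:y+90,x:x+60],(400,600),interpolation=cv2.INTER_CUBIC)
cv2.imwrite('pics/z6.png',np.hstack([f(A,320,130),f(B,190,110)]))
E
```

```text
[648.04208348  76.97119399 184.76717319] [-1.09 -0.3  -4.08]
```

View pics/z6.png

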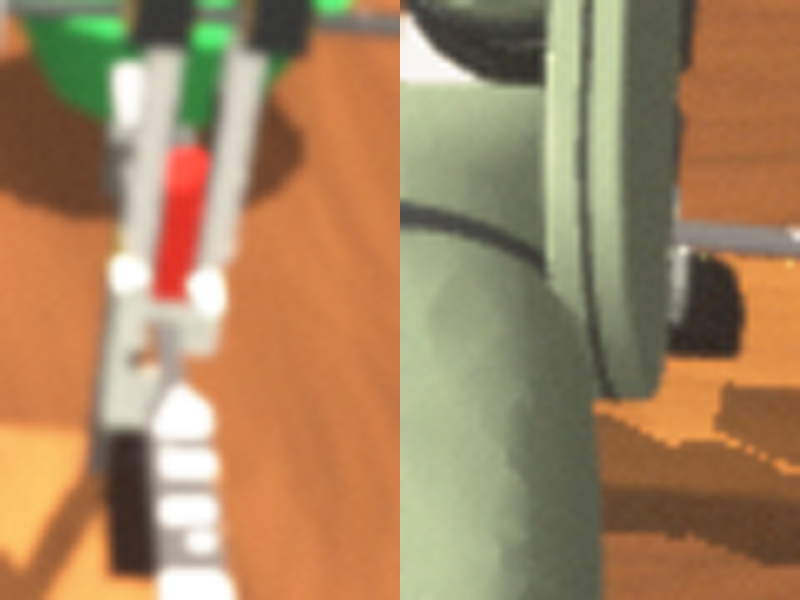

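The view shows the carrier captive on the rail, with the arm hiding the marker. There's no contact yet, so I'll creep towards it and watch the y force.

>>> {"api": "arm_command", "payload": {"increments": [[[0,0,0,0.0003,0.003,0,1],[0,0,0,0.0007,0.006,0,1],[0,0,0,0.001,0.009,0,1],[0,0,0,0.0011,0.01,0,1],[0,0,0,0.0011,0.01,0,1]]]}}

```text
time: 14.62
position: [648.3, 79.8, 184.8]
eef_rot: [[0.113, 0.994, -0.0], [0.994, -0.113, 0.0], [0.0, -0.0, -1.0]]
force: [-0.4, -0.4, -3.7]
finger_gap: 0.148
gripper_force: 40.0
```

>>> {"api": "arm_command", "payload": {"increments": [[[0,0,0,0.0002,0.002,0,1],[0,0,0,0.0005,0.004,0,1],[0,0,0,0.0006,0.005,0,1],[0,0,0,0.0006,0.005,0,1]]]}}

```text
time: 15.12
position: [648.5, 81.3, 184.8]
eef_rot: [[0.113, 0.994, 0.0], [0.994, -0.113, 0.0], [0.0, 0.0, -1.0]]
force: [0.3, -0.2, -4.7]
finger_gap: 0.145
gripper_force: 40.0
```

>>> {"api": "arm_command", "payload": {"increments": [[[0,0,0,0.0002,0.002,0,1],[0,0,0,0.0004,0.003,0,1],[0,0,0,0.0004,0.003,0,1]]]}}

```text
time: 15.5
position: [648.6, 82.1, 184.7]
eef_rot: [[0.113, 0.994, -0.0], [0.994, -0.113, -0.0], [-0.0, -0.0, -1.0]]
force: [0.1, -0.5, -3.7]
finger_gap: 0.151
gripper_force: 40.0
```

>>> {"api": "arm_command", "payload": {"increments": [[[0,0,0,0.0002,0.002,0,1],[0,0,0,0.0004,0.003,0,1],[0,0,0,0.0004,0.003,0,1]]]}}

```text
time: 15.88
position: [648.8, 83.0, 184.7]
eef_rot: [[0.113, 0.994, -0.0], [0.994, -0.113, 0.0], [-0.0, -0.0, -1.0]]
force: [-0.3, -0.0, -4.1]
finger_gap: 0.144
gripper_force: 40.0
```

>>> {"api": "arm_command", "payload": {"increments": [[[0,0,0,0.0002,0.002,0,1],[0,0,0,0.0004,0.003,0,1],[0,0,0,0.0004,0.003,0,1]]]}}

```text
time: 16.25
position: [648.9, 83.9, 184.8]
eef_rot: [[0.113, 0.994, 0.0], [0.994, -0.113, 0.0], [0.0, 0.0, -1.0]]
force: [-0.6, 0.9, -3.7]
finger_gap: 0.149
gripper_force: 40.0
```

>>> {"api": "arm_command", "payload": {"increments": [[[0,0,0,0.0002,0.002,0,1],[0,0,0,0.0003,0.0025,0,1],[0,0,0,0.0003,0.0025,0,1]]]}}

```text
time: 16.62
position: [649.0, 84.7, 184.7]
eef_rot: [[0.113, 0.994, 0.0], [0.994, -0.113, -0.0], [-0.0, 0.0, -1.0]]
force: [0.1, 1.0, -4.1]
finger_gap: 0.148
gripper_force: 40.0
```

>>> {"api": "arm_command", "payload": {"increments": [[[0,0,0,0.0002,0.002,0,1],[0,0,0,0.0003,0.0025,0,1],[0,0,0,0.0003,0.0025,0,1]]]}}

```text
time: 17.0
position: [649.0, 85.1, 184.7]
eef_rot: [[0.113, 0.994, -0.0], [0.994, -0.113, -0.0], [-0.001, -0.0, -1.0]]
force: [-0.6, -1.6, -3.4]
finger_gap: 0.149
gripper_force: 40.0
```

>>> {"api": "arm_command", "payload": {"increments": [[[0,0,0,0.0001,0.001,0,1],[0,0,0,0.0002,0.0015,0,1],[0,0,0,0.0002,0.0015,0,1]]]}}

```text
time: 17.38
position: [649.1, 85.2, 184.8]
eef_rot: [[0.113, 0.994, -0.0], [0.994, -0.113, -0.001], [-0.001, -0.0, -1.0]]
force: [-1.1, -2.9, -3.7]
finger_gap: 0.15
gripper_force: 40.0
```

Contact with the marker is confirmed at 2.9 N, below its slip force. I'll relax y slightly, lower onto the rail and release.

>>> {"api": "arm_command", "payload": {"increments": [[[0,0,0,-0.0001,-0.0012,0,1],[0,0,0,-0.0001,-0.0012,-0.002,1],[0,0,0,-0.0001,-0.0012,-0.0035,1],[0,0,0,-0.0001,-0.0012,-0.0045,1],[0,0,0,-0.0001,-0.0012,-0.0045,1]]]}}

```text
time: 18.0
position: [649.4, 85.1, 183.7]
eef_rot: [[0.113, 0.994, 0.001], [0.994, -0.113, -0.001], [-0.001, 0.001, -1.0]]
force: [-0.5, -4.7, -1.6]
finger_gap: 0.145
gripper_force: 40.0
```

>>> {"api": "arm_command", "payload": {"increments": [[[0,0,0,-0.0002,-0.002,0,1],[0,0,0,-0.0002,-0.002,-0.001,1],[0,0,0,-0.0002,-0.002,-0.001,1]]], "force": 15}}

```text
time: 18.38
position: [649.4, 85.1, 183.6]
eef_rot: [[0.113, 0.994, 0.001], [0.994, -0.113, 0.0], [0.0, 0.001, -1.0]]
force: [-0.3, -2.2, -0.3]
finger_gap: 0.151
gripper_force: 15.0
```

>>> {"api": "arm_command", "payload": {"increments": [[[0,0,0,0,0,0,0.84],[0,0,0,0,0,0,0.82],[0,0,0,0,0,0,0.78],[0,0,0,0,0,0,0.7],[0,0,0,0,0,0,0.6],[0,0,0,0,0,0,0.6],[0,0,0,0,0,0,0.6]]]}}

```text
time: 19.25
position: [649.0, 84.9, 183.1]
eef_rot: [[0.113, 0.994, -0.0], [0.994, -0.113, 0.0], [0.0, -0.0, -1.0]]
force: [0.0, 1.2, -0.5]
finger_gap: 0.401
gripper_force: 0.0
```

>>> {"api": "arm_command", "payload": {"increments": [[[0,0,0,0,0,0.05,0.6],[0,0,0,0,0,0.15,0.6],[0,0,0,0,0,0.3,0.6],[0,0,0,0,0,0.45,0.6],[0,0,0,-0.2,-0.1,0.5,0.6],[0,0,0,-0.4,-0.2,0.5,0.6],[0,0,0,-0.6,-0.4,0.5,0.6],[0,0,0,-0.7,-0.6,0.5,0.6],[0,0,0,-0.7,-0.8,0.5,0.6],[0,0,0,-0.7,-1,0.5,0.6]]]}}

```text
time: 20.5
position: [440.2, -190.2, 335.3]
eef_rot: [[0.113, 0.994, 0.004], [0.994, -0.113, -0.002], [-0.002, 0.004, -1.0]]
force: [0.6, -0.4, -0.3]
finger_gap: 0.401
gripper_force: 0.0
```

>>> {"api": "arm_command", "payload": {"increments": [[[0,0,0,0,-0.4,0,0.6],[0,0,0,0,-0.6,0,0.6],[0,0,0,0,-0.7,0,0.6],[0,0,0,0,-0.7,0,0.6],[0,0,0,0,-0.7,0,0.6]]]}}

```text
time: 21.12
position: [440.5, -400.2, 333.5]
eef_rot: [[0.116, 0.993, 0.0], [0.993, -0.116, -0.0], [-0.0, 0.0, -1.0]]
force: [-0.2, 0.3, 0.7]
finger_gap: 0.399
gripper_force: 0.0
```

```bash
python3 - <<'E'
from h import *
from fit import t,mask
o=arm.get_obs(); print(o['time'],o['position'],np.round(o['force'],2))
a=grab('side','s7.png');b=grab('top','t7.png')
A=cv2.imread('pics/s7.png');B=cv2.imread('pics/t7.png')
f=lambda I,x,y,w,h:cv2.resize(I[y:y+h,x:x+w],(400,600),interpolation=cv2.INTER_CUBIC)
cv2.imwrite('pics/z7.png',np.hstack([f(A,310,130,60,90),f(B,190,110,60,90)]))
for d in(t,b):
    for v in(136,139): print(v,d['color'][v,203:218,2].tolist())
E
```

```text
21.125 [ 440.47288416 -400.16435983  333.52437669] [-0.17  0.28  0.67]
136 [67, 64, 69, 63, 10, 10, 10, 10, 10, 10, 10, 10, 64, 65, 64]
139 [227, 229, 227, 221, 70, 10, 10, 10, 10, 10, 10, 56, 110, 127, 157]
136 [63, 61, 66, 55, 10, 10, 10, 10, 10, 24, 12, 10, 10, 10, 10]
139 [223, 222, 219, 210, 65, 10, 10, 10, 10, 10, 30, 35, 31, 36, 28]
```

View pics/z7.png

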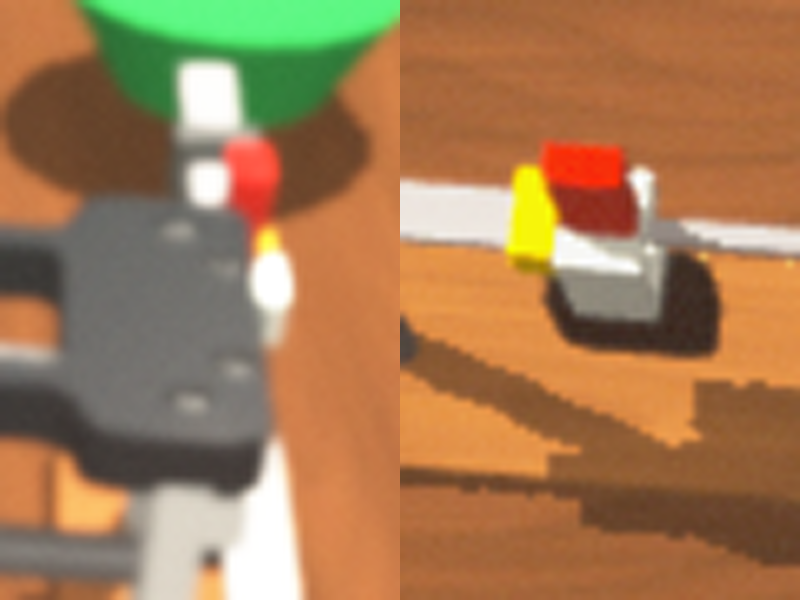

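The view shows the pendant on the rail against the yellow marker, whose left edge (~206.9 px) hasn't moved. I'll check for uprightness and then hand in.

```bash
python3 - <<'E'
from h import *
from fit import boxc,hull
b=arm.grab_frame('top'); C=b['color'].astype(int)
m=(C[...,0]>80)&(C[...,1]<60)&(C[...,2]<60); m[:, :205]=0; m[:,235:]=0; m[:120]=0; m[150:]=0
v,u=np.nonzero(m); print('seen',u.min(),u.max(),v.min(),v.max(),u.mean(),v.mean())
H=hull(b,boxc((-7,-13,121),(7,13,169)),(649,85,54,-.113)); M=cv2.moments(H); print('pred',H.min(0),H.max(0),M['m10']/M['m00'],M['m01']/M['m00'])
E
```

```text
seen 212 224 132 144 218.29457364341084 137.65116279069767
pred [210.36926 130.62737] [225.6788  145.37047] 218.0945812468072 137.95662289828664
```

The seen and predicted tab agree to 0.4 px, so the pendant hangs upright and in place.

```bash
python3 -c "
from cell import arm
print(arm.hand_in())"
```

```text
the job is handed in; nothing more can be done
None
```

I hooked the pendant onto the rail at the gap, slid it gently up against the yellow marker and left it hanging free, then handed the job in at about 21 s; the hand-in gave no verdict, but the last pictures show the pendant upright and the marker where it started.

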